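# Close up the loaded tumbling drum

## Robot

A 6-joint arm with a two-finger parallel gripper is mounted at the origin on the work surface. World frame = base frame: x ahead of the robot, y to its left, z up, the work surface at z = 0. Lengths are in mm, angles in rad, forces in N, time in s.
With the tool pointing down it reaches from about 300 to 775 mm from the base axis. Payload 14.6 kg.
Tool frame: the origin (TCP) lies between the finger pads; the fingertips stand manip.nose_length ahead of it and the grasp point (between the pads) lies 11 mm behind it (manip.nose_length is the distance from the TCP to the fingertips, in mm); z points along the fingers, y is the line along which they close (so a half turn about z gives the same grasp; the last joint's range is limited). The gripper opens to 94 mm and grips with 3 to 60 N. Pads are 16 mm wide; open, the fingers measure 119 mm over their backs; the gripper's body (75 mm by 177 mm) begins 78 mm behind the grasp point.
Start: joints at [1.161, 0.3, 1.521, -0, 1.321, -0.067], TCP at [184.866, 517.99, 176.946] pointing down, gripper open.
Joint ranges: [-3.03, 3.03], [-0.79, 2.21], [0.23, 2.52], [-1.04, 4.18], [0, 3.07], [-2.55, 2.55]. Speed limits (rad/s): [2.22, 2.22, 2.57, 3.14, 3.14, 3.14].

## Interface

Orientations are given as [roll, pitch, yaw] about the fixed x, y, z axes, in that order (R = Rz(yaw) Ry(pitch) Rx(roll)).
In Python, from cell import manip, cams, job gives the robot as it stands.
- The arm moves only by the tool jog_arm, never from a script. Its argument "commands" is a list of rows, each an object of numbers: "dx", "dy", "dz": the shift along the tool's x, y, z each as a share of 40 mm, from -1 to 1; "ax", "ay", "az": the turn, a rotation vector about the tool's x, y, z each as a share of 10 degrees, from -1 to 1; "gripper": the closure, from 0 (fully open) to 1 (shut). A call has 1 to 10 rows; each row shifts and turns the commanded pose from where the row before left it, along the tool's axes as they then stand; what a row does not reach is not made up. A row lasts 1/8 s, in which the tool goes at most 62.5 mm and 10.7 degrees, less where a joint would pass 70% of its speed; a pose out of reach is approached as far as the arm can. A call with a number of a shift or a turn outside -1 to 1 is refused whole. A call with a gripper value outside its range is refused whole. The fingers move at their own pace and stop on an object; "squeeze" is the grip in N (left out, the last holds). Time passes only in rows, so rows that do not move let the fingers close. It gives the time, the measured TCP pose, the force, the opening and the grip force at its end, in the units of the state.
- manip.read_state(): the state, without advancing time (a new reading comes with each control period).
- cams.camera(name): name is "scene" or "top"; returns a dict with "image" (400x640x3 uint8, red, green, blue), "fx", "fy", "cx", "cy" (pixels), "world_to_cam" (4x4, takes a point from world to camera coordinates). Camera axes: x right, y down, z forward; pixel columns grow to the right and rows downward; lengths in mm; the calibration is good to about 2 mm. A picture is of the moment at which its call begins. There is no depth.
- job.sign_off(): hands the job in; it is judged then, once.
The state is a dict: "clock": time; "joints": joint angles; "qd": joint speeds; "effort": joint torques, N m; "eef_pos": TCP position; "eef_rot": TCP orientation; "wrist_force": force on the tool from outside, world axes, zero at the start; "moment": the same for the moment, N m; "finger_gap": finger opening in mm; "finger_force": force on a finger pad.
Only numpy, scipy, OpenCV 4.12 (cv2) and the standard library are available. Lean on these libraries where they do the work, as an engineer would, in place of code of your own. Each camera call takes 0.05 s, during which the arm holds its last target. There are 200 camera calls.

## Task

Close up the loaded tumbling drum: slide the wooden lid, left part-way across the mouth, over until it drops into the drum and sits fully home and level, then swing the steel bar over it and press it all the way down so that its slotted end sits over the staple. Don't let the lid fall off the drum, and leave the other things on the bench where they are.

Things in the scene. Friction and masses are not known exactly. Their poses are not given: they have to be found in the camera images.
- drum: Upright round steel drum, outer diameter 118 mm, wall 4 mm, held by low wooden chocks on a 270 x 270 x 15 mm plywood board; all fixed to the bench. Origin: on the bench under the middle of the drum; z up. A hinge bracket stands up on its +x side and a staple on its -x side, both 80 to 96 mm from its axis, just clear of the seated lid. The lid starts shifted towards its +y side
- drum_rim (a point): centre of the drum's mouth (110 mm across), level with its rim, 100 mm above the bench; axes as drum
- lid: Loose wooden lid, no handle: a flat disc 152 mm across, 10 mm thick, over a plug 105 mm across, 10 mm deep. About 0.18 kg. Origin: centre of the plug's underside; z up. It starts level with the plug's underside resting on the rim, its centre 30 to 45 mm off the drum's axis. Home: origin 10 mm below the rim, lid's top 10 mm above it, side play 2.5 mm all round
- bar (a joint): Angle (rad) of the flat steel hold-down bar, 26 mm wide (along drum's y), 5 mm thick: 0 closed (level across the lid, at its stop), 1.57 upright, 2.0 leaning back away from the drum. Starts at 1.35 to 1.8. The hinge is stiff: the bar stays where it is left and must be pushed right down to 0 (about 2 N near its end). A lid that is not home stops the bar short
- bar_hinge (a point): the bar's pivot, mid-thickness of the bar, 89 mm from the drum's axis on its +x side and 20 mm above the rim; the hinge axis is level, along the drum's y
- bar_tip (a point): middle of the bar's free end, 199 mm from the pivot, mid-thickness; beyond it a 10 mm thumb tab is turned up. The slot for the staple spans 164 to 188 mm from the pivot; a rubber pad 6 mm thick, 28 mm across, is under the bar 89 mm from the pivot and ends 1.5 mm above a lid that is home
- staple_top (a point): top of the staple, an upright loop of 5 mm wire, 87 mm from the drum's axis on its -x side; when the bar is closed the loop stands through the slot, 10 mm above the bar's upper face
- knob_a: bystander: turned wooden knob, 43 mm tall, 40 mm across, standing on the drum's board (its -y side); origin at its foot
- knob_b: bystander: a second such knob on the board
- bowl: bystander: turned dark wooden bowl, 140 mm across, 55 mm tall; origin at its foot
- blank: bystander: round wood blank, 110 mm across, 60 mm tall; origin at its underside
- wax: bystander: round wax tin, 90 mm across, 60 mm tall; origin at its underside
- gouge: bystander: turning gouge lying on the bench, about 410 mm long, 34 mm thick; origin on the bench under its ferrule
- mallet: bystander: round carver's mallet lying down, 245 mm long, head 76 mm across; origin on the bench under the inner end of its head
There are look-alikes about, which are no part of the job. What is meant by the lid is not red, and is the smaller of those in its own colour.

How it is judged:
By the outcome, as a careful person would: the job done as asked, in the order asked, and still so for the second after the job is handed in, with the robot touching nothing.
It also fails if it takes over 58 s, if anything falls off the work surface, if the arm or the gripper's body presses on something with over 40 N, if the wrist force passes 120 N, or if a joint passes its speed limit or range.

## Working session

There is one attempt and no reset: what is moved stays moved. The work goes in short steps, Python scripts to look and compute and a tool call to move; the robot and the scene stay as the last step left them, time stands still between calls to the robot, and variables do not carry over. Pictures are saved under pics/ and viewed, at most 10 in all, crops included, and the job is handed in when it is done.

Besides the shell and the picture viewer there is one more tool, called after "Emit:" by a JSON object that holds its "op" and its "data". jog_arm: Moves the arm, as the interface text tells. Shift numbers are shares of 40 mm and turn numbers shares of 10 degrees, none past 1 either way. Its arguments: {"type":"object","properties":{"commands":{"type":"array"},"squeeze":{"type":"number"}},"required":["commands"]}

```bash
mkdir -p pics; cat > h.py <<'E'
import numpy as np, cv2
from cell import manip, cams, job
def snap(n,name):
    c=cams.camera(n); cv2.imwrite(f'pics/{name}.png',c['image'][:,:,::-1]); 
    np.savez(f'pics/{name}.npz',**{k:np.array(v) for k,v in c.items()}); return c
def load(name): return dict(np.load(f'pics/{name}.npz'))
def ray(c,u,v,z):
    M=np.linalg.inv(c['world_to_cam']); d=M[:3,:3]@np.array([(u-c['cx'])/c['fx'],(v-c['cy'])/c['fy'],1]); o=M[:3,3]
    return o+d*(z-o[2])/d[2]
def proj(c,p):
    q=c['world_to_cam']@np.append(p,1); return c['fx']*q[0]/q[2]+c['cx'],c['fy']*q[1]/q[2]+c['cy']
E
python3 - <<'E'
from h import *
a=snap('top','t0'); b=snap('scene','s0')
for c in (a,b): print(c['fx'],c['fy'],c['cx'],c['cy'],np.linalg.inv(c['world_to_cam']).round(3))
s=manip.read_state(); print(s, manip.nose_length)
E
```

```text
456.6507509638783 456.6507509638783 319.3545149091325 199.81726551820918 [[ 2.000000e-02 -9.970000e-01  7.800000e-02  4.093830e+02]
 [-1.000000e+00 -2.000000e-02 -2.000000e-03  2.849000e+00]
 [ 3.000000e-03 -7.800000e-02 -9.970000e-01  1.156323e+03]
 [ 0.000000e+00  0.000000e+00  0.000000e+00  1.000000e+00]]
439.7512404408228 439.7512404408228 316.71571009755996 198.76786165729644 [[-6.78000e-01  6.19000e-01 -3.97000e-01  9.10879e+02]
 [ 7.35000e-01  5.75000e-01 -3.59000e-01  3.80735e+02]
 [ 6.00000e-03 -5.35000e-01 -8.45000e-01  9.72584e+02]
 [ 0.00000e+00  0.00000e+00  0.00000e+00  1.00000e+00]]
{'clock': 0.1, 'joints': array([ 1.16138705e+00,  3.00389494e-01,  1.52153832e+00,  6.09064043e-06,
        1.32067853e+00, -6.66042577e-02]), 'qd': array([-1.27302107e-04, -1.79825434e-03, -4.24137302e-03,  5.32985074e-04,
        1.48526484e-05,  1.52548514e-03]), 'effort': array([ 2.24685687e-04, -5.32644081e+01, -3.53287947e+01,  7.09544308e-02,
        2.34668056e-02, -8.53953452e-05]), 'eef_pos': array([184.76849333, 517.75208808, 176.44919285]), 'eef_rot': array([-3.14058161e+00, -7.33524657e-05,  2.79878609e+00]), 'wrist_force': array([-0.23103412,  1.26040611,  0.05580989]), 'moment': array([-0.0187648 ,  0.00244041,  0.00812843]), 'finger_force': 0.0, 'finger_gap': 94.02444478713339} 8.0
```

View pics/t0.png

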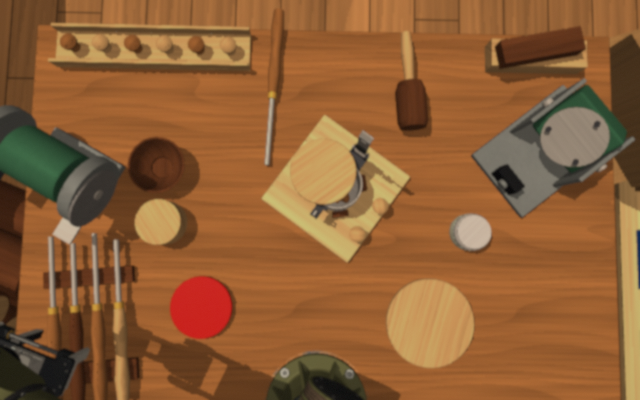

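View pics/s0.png

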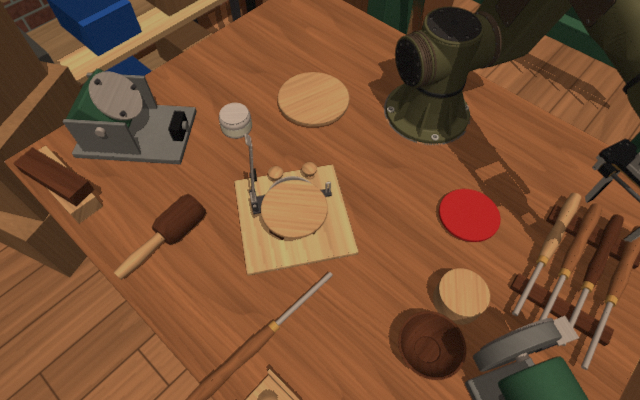

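```bash
python3 - <<'E'
from h import *
a=load('t0'); b=load('s0')
A=cv2.resize(a['image'][105:270,255:420],(500,500),interpolation=cv2.INTER_CUBIC)
cv2.imwrite('pics/crop0.png',np.hstack([A,cv2.resize(b['image'][125:275,225:315+0],(300,500),interpolation=cv2.INTER_CUBIC)])[:,:,::-1])
for n,P in (('t',[(325,115),(410,180),(348,262),(263,198)]),):
    Q=np.array([ray(a,u,v,15) for u,v in P]); print(Q.round(0)[:,:2],Q.mean(0).round(1),[np.linalg.norm(Q[i]-Q[i-1]).round() for i in range(4)],np.degrees(np.arctan2(*(Q[0]+Q[1]-Q[2]-Q[3])[1::-1])))
Q=np.array([ray(b,u,v,15) for u,v in [(235,182),(342,167),(357,253),(249,270)]]);print(Q.round(0)[:,:2],Q.mean(0).round(1),[np.linalg.norm(Q[i]-Q[i-1]).round() for i in range(4)])
for c,box in ((a,(280,125,370,215)),(b,(250,165,340,245))):
    pass
print('lid',ray(a,323,171,120), ray(b,294,208,120),'hinge',ray(a,365,140,120),'staple',ray(a,317,212,120))
E
```

```text
[[ 716.   -9.]
 [ 553. -226.]
 [ 346.  -73.]
 [ 501.  142.]] [528.9 -41.7  15. ] [np.float64(263.0), np.float64(271.0), np.float64(258.0), np.float64(265.0)] -35.765039548051476
[[ 569. -219.]
 [ 340.  -45.]
 [ 508.  149.]
 [ 714.   -8.]] [532.9 -30.6  15. ] [np.float64(255.0), np.float64(288.0), np.float64(257.0), np.float64(258.0)]
lid [556.98904209  -6.07262434 120.        ] [563.72922182  -1.99885817 120.        ] hinge [ 630.81038554 -101.32887511  120.        ] staple [462.84715933   5.77796043 120.        ]
```

View pics/crop0.png

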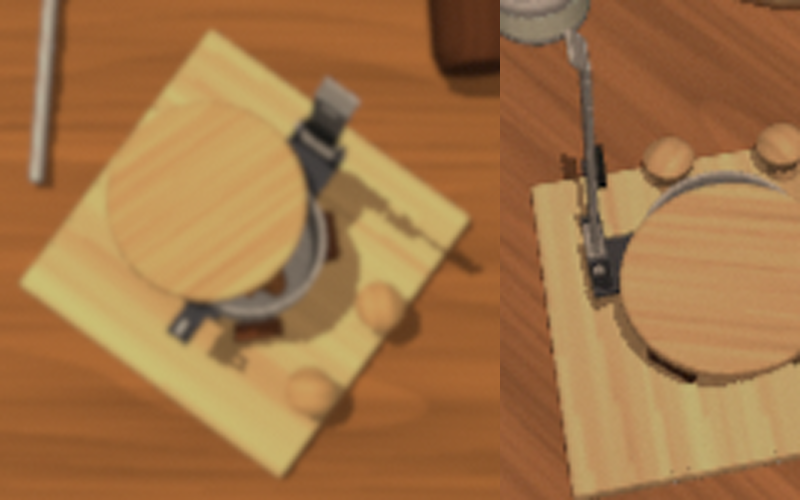

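```bash
cat >> h.py <<'E'
def model(p):
    x,y,yw,ly,lx,th=p; c,s=np.cos(yw),np.sin(yw)
    return lambda X:np.array([x+c*X[0]-s*X[1],y+s*X[0]+c*X[1],X[2]])
def circ(r,cx,cy,z): return [(cx+r*np.cos(t),cy+r*np.sin(t),z) for t in np.linspace(0,2*np.pi,60)]
def overlay(c,p,box,k):
    f=model(p); u0,v0,u1,v1=box
    im=cv2.resize(c['image'][v0:v1,u0:u1],None,fx=k,fy=k,interpolation=cv2.INTER_CUBIC)
    th=p[5]; tip=lambda r:(89-r*np.cos(th),0,120+r*np.sin(th))
    for pts,col in ((circ(59,0,0,100),(255,0,0)),(circ(76,p[4],p[3],p[6] if len(p)>6 else 120),(0,0,255)),([(135,135,15),(-135,135,15),(-135,-135,15),(135,-135,15),(135,135,15)],(255,0,255)),([tip(0),tip(199)],(0,255,0)),([(-87,0,60),(-87,0,132.5)],(0,255,255))):
        q=np.array([(np.array(proj(c,f(X)))-(u0,v0)+.5)*k-.5 for X in pts]).round().astype(int)
        cv2.polylines(im,[q],False,col,1)
    return im
E
python3 - <<'E'
from h import *
from scipy.optimize import least_squares
a=load('t0'); b=load('s0')
B=[(135,135,15),(135,-135,15),(-135,-135,15),(-135,135,15)]
pt=[(324.6,114.9),(410.1,176),(347.7,262.7),(261.6,198.4)]
ps=[(249,270),(235,182),(342,167),(357,253)]
def res(p):
    f=model(p[:6]); r=[]; tip=(89-199*np.cos(p[5]),0,120+199*np.sin(p[5]))
    for c,P,l,t,o in ((a,pt,(323.3,171),(367.2,137),p[6:8]),(b,ps,(294,208),(247.5,137),p[8:10])):
        for X,u in zip(B+[(p[4],p[3],120),tip],P+[l,t]): r+=list(np.array(proj(c,f(X)))-u)
    return np.array(r)
g=lambda p:np.append(res(np.append(p,[0]*4)),0)
s=least_squares(g,[529,-40,-.62,38,0,1.57],loss='soft_l1'); print(s.x.round(3),res(np.append(s.x,[0]*4)).reshape(-1,2).round(1).tolist())
np.save('p.npy',s.x)
A=overlay(a,s.x,(255,105,420,270),2.4);Bm=overlay(b,s.x,(225,125,365,275),2.64)
cv2.imwrite('pics/ov0.png',np.hstack([A,cv2.resize(Bm,(370,396))])[:,:,::-1])
E
```

```text
[530.753 -39.588  -0.623  44.149   3.439   1.518] [[0.2, -1.3], [0.6, 0.8], [-0.9, 0.6], [-1.3, -0.1], [-0.4, -1.0], [0.0, -0.2], [-2.0, 1.4], [-0.0, -3.7], [-7.8, -4.7], [2.2, -2.4], [0.2, -2.2], [0.3, 2.3]]
```

View pics/ov0.png

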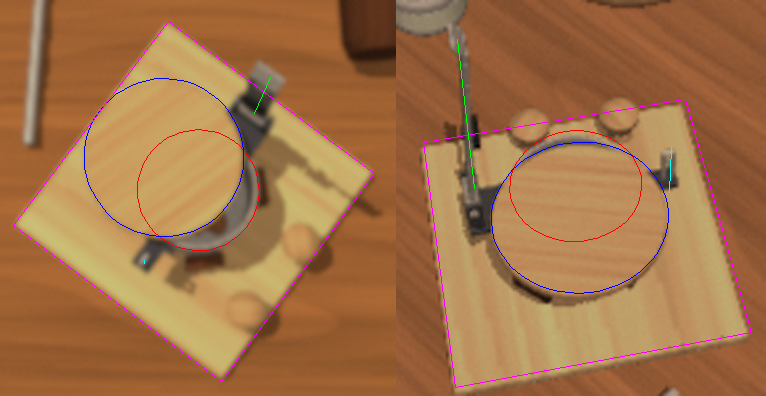

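The scene holds three flat discs:
- The disc on the drum at top px (323,171), in natural wood.
- A larger natural-wood disc at (430,322).
- A red disc at (200,307).

The lid is the one on the drum, because it isn't red and it's the smaller of the two in its colour. The overlay matches it: 152 mm across at z = 120, on the +y side of the drum. The drum is at about (531, -40) with yaw -0.62, and the bar is at about 1.52 rad.

I'll turn the tool first, so that both open fingers push the lid's edge together.

Emit:
{"op": "jog_arm", "data": {"commands": [{"az":1,"gripper":0},{"az":1},{"az":1},{"az":1},{"az":1},{"az":1},{"az":1},{"az":1},{"az":1},{"az":1}]}}

```text
schema error: expected keys dx, dy, dz, ax, ay, az, gripper
```

```bash
cat >> h.py <<'E'
from scipy.spatial.transform import Rotation as Ro
def go(xd,yd,z,yaw):
    "print shares of 40mm / 10deg from present to drum-frame target"
    s=manip.read_state(); R=Ro.from_euler('xyz',s['eef_rot']); f=model(np.load('p.npy')[:6])
    T=f((xd,yd,z)); d=R.inv().apply(T-s['eef_pos'])/40
    q=(R.inv()*Ro.from_euler('xyz',[np.pi,0,yaw])).as_rotvec(degrees=True)/10
    print('world',T.round(1),'shift',d.round(2),'rot',q.round(2),'F',s['wrist_force'].round(1),'t',s['clock'],'J',s['joints'].round(2))
E
python3 -c "
from h import *
go(1,135,176,.948)"
```

```text
world [610.3  69.5 176. ] shift [-13.79  -6.98   0.02] rot [-0.00e+00  1.00e-02  1.06e+01] F [-0.2  1.3  0.1] t 0.1 J [ 1.16  0.3   1.52  0.    1.32 -0.07]
```

Emit:
{"op": "jog_arm", "data": {"commands": [{"dx":0,"dy":0,"dz":0,"ax":0,"ay":0,"az":1,"gripper":0},{"dx":0,"dy":0,"dz":0,"ax":0,"ay":0,"az":1,"gripper":0},{"dx":0,"dy":0,"dz":0,"ax":0,"ay":0,"az":1,"gripper":0},{"dx":0,"dy":0,"dz":0,"ax":0,"ay":0,"az":1,"gripper":0},{"dx":0,"dy":0,"dz":0,"ax":0,"ay":0,"az":1,"gripper":0},{"dx":0,"dy":0,"dz":0,"ax":0,"ay":0,"az":1,"gripper":0},{"dx":0,"dy":0,"dz":0,"ax":0,"ay":0,"az":1,"gripper":0},{"dx":0,"dy":0,"dz":0,"ax":0,"ay":0,"az":1,"gripper":0},{"dx":0,"dy":0,"dz":0,"ax":0,"ay":0,"az":1,"gripper":0},{"dx":0,"dy":0,"dz":0,"ax":0,"ay":0,"az":1,"gripper":0}]}}

```text
clock: 1.35
eef_pos: [184.8, 517.8, 176.6]
eef_rot: [3.142, 0.001, 1.048]
wrist_force: [-0.4, 1.1, -0.9]
finger_gap: 93.7
finger_force: 0.0
```

```bash
python3 -c "
from h import *
go(1,135,176,.948)"
```

```text
world [610.3  69.5 176. ] shift [-4.4  14.82  0.02] rot [0.   0.   0.57] F [-0.4  1.1 -0.9] t 1.35 J [ 1.16  0.3   1.52 -0.    1.32  1.68]
```

Emit:
{"op": "jog_arm", "data": {"commands": [{"dx":0,"dy":0,"dz":0,"ax":0,"ay":0,"az":0.57,"gripper":0},{"dx":-0.2,"dy":1,"dz":0,"ax":0,"ay":0,"az":0,"gripper":0},{"dx":-0.2,"dy":1,"dz":0,"ax":0,"ay":0,"az":0,"gripper":0},{"dx":-0.2,"dy":1,"dz":0,"ax":0,"ay":0,"az":0,"gripper":0},{"dx":-0.2,"dy":1,"dz":0,"ax":0,"ay":0,"az":0,"gripper":0},{"dx":-0.2,"dy":1,"dz":0,"ax":0,"ay":0,"az":0,"gripper":0},{"dx":-0.2,"dy":1,"dz":0,"ax":0,"ay":0,"az":0,"gripper":0},{"dx":-0.2,"dy":1,"dz":0,"ax":0,"ay":0,"az":0,"gripper":0},{"dx":-0.2,"dy":1,"dz":0,"ax":0,"ay":0,"az":0,"gripper":0},{"dx":-0.2,"dy":1,"dz":0,"ax":0,"ay":0,"az":0,"gripper":0}]}}

```text
clock: 2.6
eef_pos: [437.6, 249.9, 176.8]
eef_rot: [-3.141, 0.0, 0.954]
wrist_force: [0.4, 0.2, -0.1]
finger_gap: 94.2
finger_force: 0.0
```

```bash
python3 -c "
from h import *
go(1,135,176,.948)"
```

```text
world [610.3  69.5 176. ] shift [-1.18  6.13  0.02] rot [-0.    0.    0.03] F [ 0.4  0.2 -0.1] t 2.6 J [0.45 0.2  1.65 0.   1.3  1.06]
```

Emit:
{"op": "jog_arm", "data": {"commands": [{"dx":-0.2,"dy":1,"dz":0,"ax":0,"ay":0,"az":0,"gripper":0},{"dx":-0.2,"dy":1,"dz":0,"ax":0,"ay":0,"az":0,"gripper":0},{"dx":-0.2,"dy":1,"dz":0,"ax":0,"ay":0,"az":0,"gripper":0},{"dx":-0.2,"dy":1,"dz":0,"ax":0,"ay":0,"az":0,"gripper":0},{"dx":-0.2,"dy":1,"dz":0,"ax":0,"ay":0,"az":0,"gripper":0},{"dx":-0.2,"dy":1,"dz":0,"ax":0,"ay":0,"az":0,"gripper":0},{"dx":0,"dy":0.1,"dz":0.8,"ax":0,"ay":0,"az":0,"gripper":0},{"dx":0,"dy":0,"dz":0.75,"ax":0,"ay":0,"az":0,"gripper":0},{"dx":0,"dy":0,"dz":0,"ax":0,"ay":0,"az":0,"gripper":0}]}}

```text
clock: 3.72
eef_pos: [606.9, 70.6, 112.7]
eef_rot: [-3.138, 0.003, 0.954]
wrist_force: [-0.3, -0.3, 0.5]
finger_gap: 94.0
finger_force: 0.0
```

```bash
python3 -c "
from h import *
go(0,112,114,.948); go(0,68,114,.948)"
```

```text
world [596.1  51.4 114. ] shift [-0.55  0.06 -0.03] rot [-0.02  0.02  0.03] F [-0.3 -0.3  0.5] t 3.725 J [ 0.06  0.49  1.41 -0.    1.25  0.67]
world [570.4  15.6 114. ] shift [-1.65  0.05 -0.03] rot [-0.02  0.02  0.03] F [-0.3 -0.3  0.5] t 3.725 J [ 0.06  0.49  1.41 -0.    1.25  0.67]
```

Emit:
{"op": "jog_arm", "data": {"commands": [{"dx":-0.25,"dy":0.05,"dz":0,"ax":0,"ay":0,"az":0.03,"gripper":0},{"dx":-0.15,"dy":0,"dz":0,"ax":0,"ay":0,"az":0,"gripper":0},{"dx":-0.15,"dy":0,"dz":0,"ax":0,"ay":0,"az":0,"gripper":0},{"dx":-0.1,"dy":0,"dz":0,"ax":0,"ay":0,"az":0,"gripper":0},{"dx":-0.1,"dy":0,"dz":0,"ax":0,"ay":0,"az":0,"gripper":0},{"dx":-0.1,"dy":0,"dz":0,"ax":0,"ay":0,"az":0,"gripper":0},{"dx":-0.1,"dy":0,"dz":0,"ax":0,"ay":0,"az":0,"gripper":0},{"dx":-0.1,"dy":0,"dz":0,"ax":0,"ay":0,"az":0,"gripper":0},{"dx":0,"dy":0,"dz":0,"ax":0,"ay":0,"az":0,"gripper":0}]}}

```text
clock: 4.85
eef_pos: [585.3, 35.2, 115.0]
eef_rot: [3.142, -0.0, 0.948]
wrist_force: [1.1, 0.5, 0.7]
finger_gap: 93.9
finger_force: 0.0
```

```bash
python3 -c "
from h import *
go(0,68,114,.948)
a=snap('top','t1'); b=snap('scene','s1'); p=np.load('p.npy'); p[3:5]=[24,0]
A=overlay(a,p,(255,105,420,270),2.4);Bm=overlay(b,p,(225,125,365,275),2.64)
cv2.imwrite('pics/ov1.png',np.hstack([A,Bm])[:,:,::-1])"
```

```text
world [570.4  15.6 114. ] shift [-0.61 -0.02  0.02] rot [ 0. -0.  0.] F [1.1 0.5 0.7] t 4.85 J [-0.    0.44  1.49 -0.    1.22  0.62]
```

View pics/ov1.png

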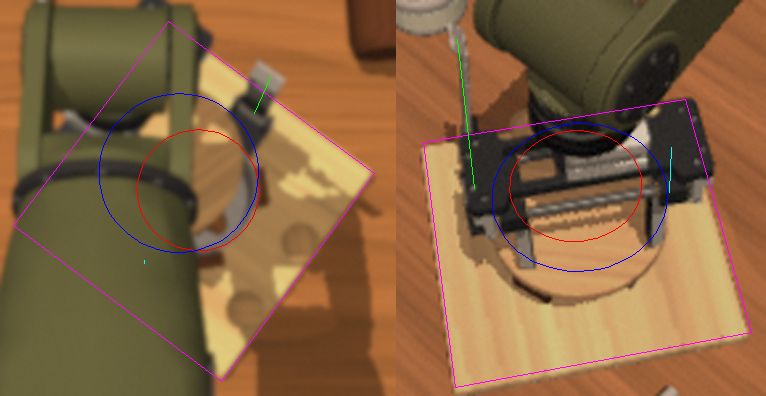

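```bash
python3 -c "
from h import *
b=load('s1');b0=load('s0');f=model(np.load('p.npy')[:6])
for X in [(53,92,107),(-53,92,107),(0,120,120),(0,100,120)]:
  u,v=proj(b,f(X)); print(X,(u-225)*2.64,(v-125)*2.64)
k=lambda c:cv2.resize(c['image'][155:255,240:340],(400,400),interpolation=cv2.INTER_CUBIC)
cv2.imwrite('pics/c1.png',np.hstack([k(b0),k(b)])[:,:,::-1])"
```

```text
(53, 92, 107) 135.19170522950125 278.79327955571944
(-53, 92, 107) 258.1356842863661 257.06219914254865
(0, 120, 120) 202.75576303293784 289.4723534974132
(0, 100, 120) 198.35940343856677 268.61599970234903
```

View pics/c1.png

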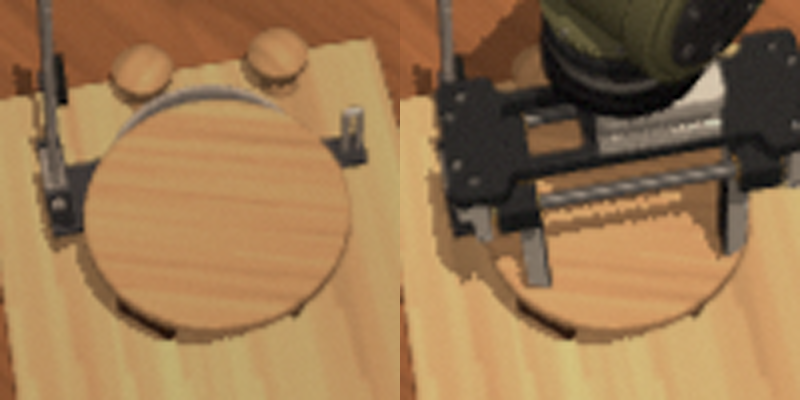

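```bash
python3 -c "
from h import *
b=load('s1');p=np.load('p.npy');c,s=np.cos(p[2]),np.sin(p[2])
for u,v in [(274.5,226.2),(323.7,218.7),(289.5,238.5),(240+185/4,155+320/4),(302,155+330/4)]:
  for z in (107,110,120):
    w=ray(b,u,v,z)[:2]-p[:2]; print((u,v),z,np.round([c*w[0]+s*w[1],-s*w[0]+c*w[1]],1))
"
```

```text
(274.5, 226.2) 107 [55.  80.2]
(274.5, 226.2) 110 [55.1 81.9]
(274.5, 226.2) 120 [55.2 87.5]
(323.7, 218.7) 107 [-57.   83.1]
(323.7, 218.7) 110 [-56.6  84.8]
(323.7, 218.7) 120 [-55.2  90.3]
(289.5, 238.5) 107 [ 27.3 117.3]
(289.5, 238.5) 110 [ 27.5 118.8]
(289.5, 238.5) 120 [ 27.9 124. ]
(286.25, 235.0) 107 [ 32.9 107.3]
(286.25, 235.0) 110 [ 33.  108.9]
(286.25, 235.0) 120 [ 33.4 114.1]
(302, 237.5) 107 [-1.000e-01  1.203e+02]
(302, 237.5) 110 [1.000e-01 1.218e+02]
(302, 237.5) 120 [  0.9 126.9]
```

Emit:
{"op": "jog_arm", "data": {"commands": [{"dx":0.5,"dy":0,"dz":0,"ax":0,"ay":0,"az":0,"gripper":0},{"dx":0.8,"dy":0,"dz":0,"ax":0,"ay":0,"az":0,"gripper":0},{"dx":0,"dy":0,"dz":0,"ax":0,"ay":0,"az":0,"gripper":0}]}}

```text
clock: 5.32
eef_pos: [616.1, 79.1, 114.6]
eef_rot: [-3.141, -0.0, 0.95]
wrist_force: [0.4, -0.6, -0.9]
finger_gap: 94.2
finger_force: 0.0
```

```bash
python3 -c "
from h import *
b=snap('scene','s2');s=manip.read_state();R=Ro.from_euler('xyz',s['eef_rot'])
im=cv2.resize(b['image'][155:275,230:350],(600,600),interpolation=cv2.INTER_CUBIC)
print(s['eef_pos'])
for sg in (1,-1):
  for dx in (8,-8):
   for dy in (47,59.5):
    for dz,col in ((8,(255,0,0)),(-11,(0,0,255))):
     u,v=proj(b,s['eef_pos']+R.apply([dx,sg*dy,dz])); cv2.circle(im,(int((u-230+.5)*5),int((v-155+.5)*5)),3,col,-1)
cv2.imwrite('pics/c2.png',im[:,:,::-1])"
```

```text
[615.62310882  78.14301546 114.54048574]
```

View pics/c2.png

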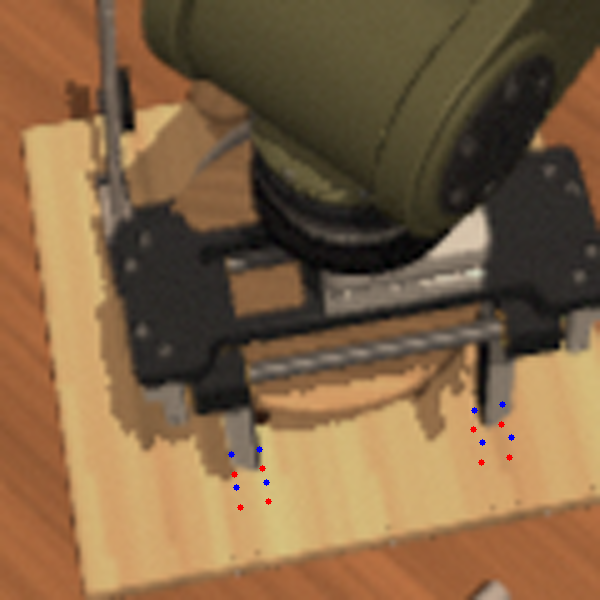

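The lid hasn't moved: its edge is on the same pixels as before. The picture puts the fingertips about 25–30 mm higher than I took them to be, so they passed above the lid. Lowering is safe either way, because the fingers stay outside the drum's radius. I'll lower them and push again.

Emit:
{"op": "jog_arm", "data": {"commands": [{"dx":0,"dy":0,"dz":0.4,"ax":0,"ay":0,"az":0,"gripper":0},{"dx":0,"dy":0,"dz":0.35,"ax":0,"ay":0,"az":0,"gripper":0},{"dx":-0.4,"dy":0,"dz":0,"ax":0,"ay":0,"az":0,"gripper":0},{"dx":-0.3,"dy":0,"dz":0,"ax":0,"ay":0,"az":0,"gripper":0},{"dx":-0.2,"dy":0,"dz":0,"ax":0,"ay":0,"az":0,"gripper":0},{"dx":-0.15,"dy":0,"dz":0,"ax":0,"ay":0,"az":0,"gripper":0},{"dx":-0.1,"dy":0,"dz":0,"ax":0,"ay":0,"az":0,"gripper":0},{"dx":-0.1,"dy":0,"dz":0,"ax":0,"ay":0,"az":0,"gripper":0},{"dx":0,"dy":0,"dz":0,"ax":0,"ay":0,"az":0,"gripper":0}]}}

```text
clock: 6.5
eef_pos: [586.4, 36.9, 85.0]
eef_rot: [-3.142, 0.0, 0.949]
wrist_force: [-0.3, 0.7, -0.4]
finger_gap: 93.7
finger_force: 0.0
```

```bash
python3 -c "
from h import *
go(0,68,85,.948)
b=snap('scene','s3');b0=load('s0');s=manip.read_state();R=Ro.from_euler('xyz',s['eef_rot'])
k=lambda c:cv2.resize(c['image'][155:255,240:340],(400,400),interpolation=cv2.INTER_CUBIC)
cv2.imwrite('pics/c3.png',np.hstack([k(b0),k(b)])[:,:,::-1])"
```

```text
world [570.4  15.6  85. ] shift [-0.67 -0.02 -0.  ] rot [-0.  0.  0.] F [-0.3  0.7 -0.4] t 6.5 J [ 0.    0.47  1.51 -0.    1.16  0.62]
```

View pics/c3.png

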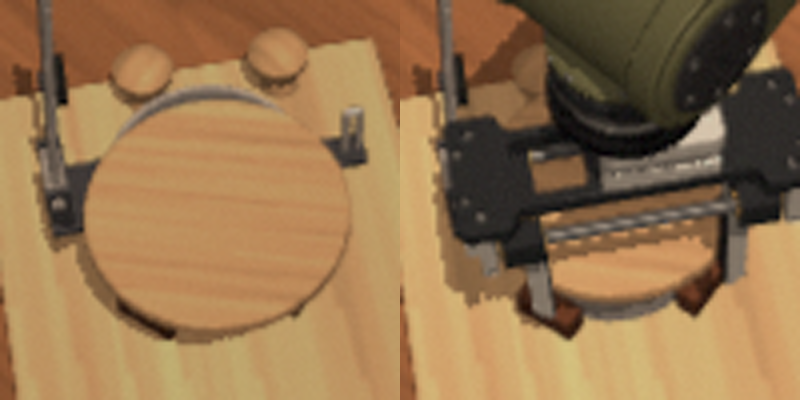

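The lid's edge went from row 335 to row 300 in the crop, about 20 mm, and the drum's rim now shows on the near side. I'll keep pushing.

Emit:
{"op": "jog_arm", "data": {"commands": [{"dx":-0.1,"dy":0,"dz":0,"ax":0,"ay":0,"az":0,"gripper":0},{"dx":-0.1,"dy":0,"dz":0,"ax":0,"ay":0,"az":0,"gripper":0},{"dx":-0.1,"dy":0,"dz":0,"ax":0,"ay":0,"az":0,"gripper":0},{"dx":-0.1,"dy":0,"dz":0,"ax":0,"ay":0,"az":0,"gripper":0},{"dx":-0.08,"dy":0,"dz":0,"ax":0,"ay":0,"az":0,"gripper":0},{"dx":-0.06,"dy":0,"dz":0,"ax":0,"ay":0,"az":0,"gripper":0},{"dx":-0.05,"dy":0,"dz":0,"ax":0,"ay":0,"az":0,"gripper":0},{"dx":0,"dy":0,"dz":0,"ax":0,"ay":0,"az":0,"gripper":0}]}}

```text
clock: 7.55
eef_pos: [572.7, 17.7, 84.9]
eef_rot: [-3.142, 0.0, 0.949]
wrist_force: [-0.5, -0.8, 0.4]
finger_gap: 94.0
finger_force: 0.0
```

```bash
python3 -c "
from h import *
go(0,68,85,.948)
b=snap('scene','s4');b0=load('s3')
k=lambda c:cv2.resize(c['image'][155:255,240:340],(400,400),interpolation=cv2.INTER_CUBIC)
cv2.imwrite('pics/c4.png',np.hstack([k(b0),k(b)])[:,:,::-1])"
```

```text
world [570.4  15.6  85. ] shift [-0.08 -0.02 -0.  ] rot [-0.  0.  0.] F [-0.5 -0.8  0.4] t 7.55 J [-0.03  0.44  1.55 -0.    1.15  0.59]
```

Emit:
{"op": "jog_arm", "data": {"commands": [{"dx":-0.04,"dy":0,"dz":0,"ax":0,"ay":0,"az":0,"gripper":0},{"dx":-0.04,"dy":0,"dz":0,"ax":0,"ay":0,"az":0,"gripper":0},{"dx":0,"dy":0,"dz":0,"ax":0,"ay":0,"az":0,"gripper":0}]}}

```text
clock: 7.98
eef_pos: [570.8, 15.2, 85.0]
eef_rot: [-3.142, 0.0, 0.949]
wrist_force: [0.6, -0.2, -0.1]
finger_gap: 94.3
finger_force: 0.0
```

Emit:
{"op": "jog_arm", "data": {"commands": [{"dx":-0.05,"dy":0,"dz":0,"ax":0,"ay":0,"az":0,"gripper":0},{"dx":0,"dy":0,"dz":0,"ax":0,"ay":0,"az":0,"gripper":0}]}}

```text
clock: 8.22
eef_pos: [569.7, 13.5, 84.9]
eef_rot: [-3.142, 0.0, 0.949]
wrist_force: [-0.8, 0.4, -0.2]
finger_gap: 94.0
finger_force: 0.0
```

```bash
python3 -c "
from h import *
go(0,66,85,.948)
b=snap('scene','s5');b0=load('s3');p=np.load('p.npy');p[3:5]=[0,0]
k=lambda c:cv2.resize(c['image'][155:255,240:340],(400,400),interpolation=cv2.INTER_CUBIC)
cv2.imwrite('pics/c5.png',np.hstack([k(b),overlay(b,np.append(p,110),(240,155,340,255),4)])[:,:,::-1])"
```

```text
world [569.3  14.   85. ] shift [ 0.   -0.02 -0.  ] rot [-0.  0.  0.] F [-0.8  0.4 -0.2] t 8.225 J [-0.04  0.43  1.56 -0.    1.14  0.58]Traceback (most recent call last):
  File "<string>", line 6, in <module>
    cv2.imwrite('pics/c5.png',np.hstack([k(b),overlay(b,np.append(p,110),(240,155,340,255),4)])[:,:,::-1])
                                              ~~~~~~~^^^^^^^^^^^^^^^^^^^^^^^^^^^^^^^^^^^^^^^^
  File "h.py", line 17, in overlay
    f=model(p); u0,v0,u1,v1=box
  File "h.py", line 13, in model
    x,y,yw,ly,lx,th=p; c,s=np.cos(yw),np.sin(yw)
    ^^^^^^^^^^^^^^^
ValueError: too many values to unpack (expected 6)
```

Emit:
{"op": "jog_arm", "data": {"commands": [{"dx":0.4,"dy":0,"dz":0,"ax":0,"ay":0,"az":0,"gripper":0},{"dx":0.3,"dy":0,"dz":-1,"ax":0,"ay":0,"az":0,"gripper":0},{"dx":0.5,"dy":0,"dz":-1,"ax":0,"ay":0,"az":0,"gripper":0.5},{"dx":1,"dy":0,"dz":-1,"ax":0,"ay":0,"az":0,"gripper":1},{"dx":1,"dy":0,"dz":-1,"ax":0,"ay":0,"az":0,"gripper":1},{"dx":1,"dy":0,"dz":0,"ax":0,"ay":0,"az":0,"gripper":1},{"dx":0,"dy":0,"dz":0,"ax":0,"ay":0,"az":0,"gripper":1}]}}

```text
clock: 9.15
eef_pos: [668.2, 153.1, 243.7]
eef_rot: [-3.141, 0.001, 0.951]
wrist_force: [-0.3, -0.8, 0.4]
finger_gap: 47.4
finger_force: 0.0
```

```bash
sed -i 's/lx,th=p;/lx,th=p[:6];/' h.py; python3 -c "
from h import *
go(0,66,85,.948)
a=snap('top','t6');b=snap('scene','s6');p=np.load('p.npy');p[3:5]=[0,0];p=np.append(p,110)
A=overlay(a,p,(265,105,415,265),2.6);B=cv2.resize(b['image'][125:275,225:365],None,fx=2.8,fy=2.77,interpolation=cv2.INTER_CUBIC)
cv2.imwrite('pics/c6.png',np.hstack([A,B[:A.shape[0]]])[:,:,::-1])"
```

```text
world [569.3  14.   85. ] shift [-4.27  0.01  3.97] rot [-0.01  0.    0.02] F [-0.3 -0.8  0.4] t 9.15 J [0.17 0.59 0.96 0.   1.6  0.79]
```

View pics/c6.png

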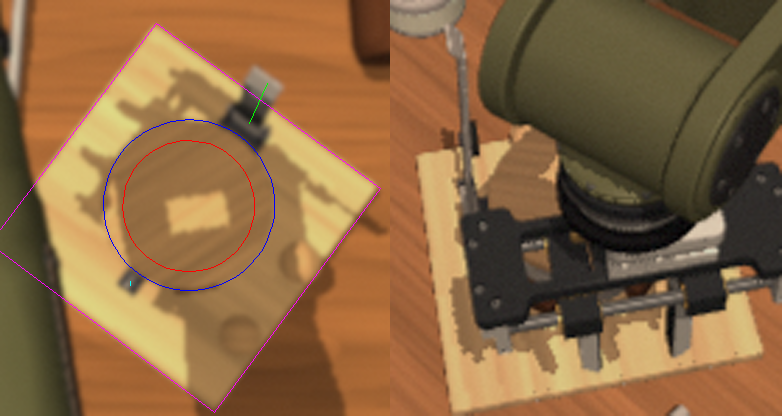

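The top view shows the lid centred on the drum (blue circle at 103–275 px). Next I'll turn the closed gripper to clear the bar and go over the middle to press the lid down.

Emit:
{"op": "jog_arm", "data": {"commands": [{"dx":0,"dy":0,"dz":0,"ax":0,"ay":0,"az":-1,"gripper":1},{"dx":0,"dy":0,"dz":0,"ax":0,"ay":0,"az":-1,"gripper":1},{"dx":0,"dy":0,"dz":0,"ax":0,"ay":0,"az":-1,"gripper":1},{"dx":0,"dy":0,"dz":0,"ax":0,"ay":0,"az":-1,"gripper":1},{"dx":0,"dy":0,"dz":0,"ax":0,"ay":0,"az":-1,"gripper":1},{"dx":0,"dy":0,"dz":0,"ax":0,"ay":0,"az":-1,"gripper":1},{"dx":0,"dy":0,"dz":0,"ax":0,"ay":0,"az":-1,"gripper":1},{"dx":0,"dy":0,"dz":0,"ax":0,"ay":0,"az":-1,"gripper":1},{"dx":0,"dy":0,"dz":0,"ax":0,"ay":0,"az":-1,"gripper":1},{"dx":0,"dy":0,"dz":0,"ax":0,"ay":0,"az":0,"gripper":1}]}}

```text
clock: 10.5
eef_pos: [667.4, 149.5, 245.2]
eef_rot: [3.142, 0.0, 2.518]
wrist_force: [0.3, -0.8, -0.7]
finger_gap: 0.4
finger_force: 0.0
```

```bash
python3 -c "
from h import *
go(0,0,200,2.519)"
```

```text
world [530.8 -39.6 200. ] shift [ 0.01 -5.83  1.13] rot [ 0.    0.   -0.01] F [ 0.3 -0.8 -0.7] t 10.5 J [ 0.17  0.59  0.96 -0.    1.59 -0.78]
```

Emit:
{"op": "jog_arm", "data": {"commands": [{"dx":0,"dy":-1,"dz":0,"ax":0,"ay":0,"az":0,"gripper":1},{"dx":0,"dy":-1,"dz":0,"ax":0,"ay":0,"az":0,"gripper":1},{"dx":0,"dy":-1,"dz":0,"ax":0,"ay":0,"az":0,"gripper":1},{"dx":0,"dy":-1,"dz":0,"ax":0,"ay":0,"az":0,"gripper":1},{"dx":0,"dy":-1,"dz":0,"ax":0,"ay":0,"az":0,"gripper":1},{"dx":0,"dy":-0.83,"dz":0.7,"ax":0,"ay":0,"az":0,"gripper":1},{"dx":0,"dy":0,"dz":1,"ax":0,"ay":0,"az":0,"gripper":1},{"dx":0,"dy":0,"dz":1,"ax":0,"ay":0,"az":0,"gripper":1},{"dx":0,"dy":0,"dz":0.1,"ax":0,"ay":0,"az":0,"gripper":1},{"dx":0,"dy":0,"dz":0,"ax":0,"ay":0,"az":0,"gripper":1}]}}

```text
clock: 11.75
eef_pos: [532.2, -39.5, 134.3]
eef_rot: [3.141, 0.001, 2.518]
wrist_force: [0.2, -0.5, -0.7]
finger_gap: 0.5
finger_force: 0.0
```

Emit:
{"op": "jog_arm", "data": {"commands": [{"dx":0,"dy":0,"dz":0.1,"ax":0,"ay":0,"az":0,"gripper":1},{"dx":0,"dy":0,"dz":0.1,"ax":0,"ay":0,"az":0,"gripper":1},{"dx":0,"dy":0,"dz":0,"ax":0,"ay":0,"az":0,"gripper":1}]}}

```text
clock: 12.12
eef_pos: [531.7, -39.3, 124.9]
eef_rot: [-3.142, -0.0, 2.519]
wrist_force: [-0.9, 0.7, 0.0]
finger_gap: 0.5
finger_force: 0.0
```

Emit:
{"op": "jog_arm", "data": {"commands": [{"dx":0,"dy":0,"dz":0.1,"ax":0,"ay":0,"az":0,"gripper":1},{"dx":0,"dy":0,"dz":0.1,"ax":0,"ay":0,"az":0,"gripper":1},{"dx":0,"dy":0,"dz":0,"ax":0,"ay":0,"az":0,"gripper":1}]}}

```text
clock: 12.5
eef_pos: [531.5, -39.4, 116.5]
eef_rot: [-3.141, -0.001, 2.52]
wrist_force: [1.0, -0.1, -0.6]
finger_gap: 0.3
finger_force: 0.0
```

Emit:
{"op": "jog_arm", "data": {"commands": [{"dx":0,"dy":0,"dz":0.1,"ax":0,"ay":0,"az":0,"gripper":1},{"dx":0,"dy":0,"dz":0.1,"ax":0,"ay":0,"az":0,"gripper":1},{"dx":0,"dy":0,"dz":0,"ax":0,"ay":0,"az":0,"gripper":1}]}}

```text
clock: 12.88
eef_pos: [531.5, -39.3, 108.6]
eef_rot: [-3.141, -0.001, 2.52]
wrist_force: [-0.7, 0.5, -0.6]
finger_gap: 0.6
finger_force: 0.0
```

Emit:
{"op": "jog_arm", "data": {"commands": [{"dx":0,"dy":0,"dz":0.1,"ax":0,"ay":0,"az":0,"gripper":1},{"dx":0,"dy":0,"dz":0,"ax":0,"ay":0,"az":0,"gripper":1}]}}

```text
clock: 13.12
eef_pos: [531.6, -39.4, 104.6]
eef_rot: [-3.141, -0.0, 2.52]
wrist_force: [0.2, -0.1, 0.6]
finger_gap: 0.5
finger_force: 0.0
```

Emit:
{"op": "jog_arm", "data": {"commands": [{"dx":0,"dy":0,"dz":0.1,"ax":0,"ay":0,"az":0,"gripper":1},{"dx":0,"dy":0,"dz":0,"ax":0,"ay":0,"az":0,"gripper":1}]}}

```text
clock: 13.38
eef_pos: [531.6, -39.3, 100.6]
eef_rot: [-3.141, -0.0, 2.52]
wrist_force: [-0.2, 0.3, 0.9]
finger_gap: 0.5
finger_force: 0.0
```

Emit:
{"op": "jog_arm", "data": {"commands": [{"dx":0,"dy":0,"dz":0.08,"ax":0,"ay":0,"az":0,"gripper":1},{"dx":0,"dy":0,"dz":0,"ax":0,"ay":0,"az":0,"gripper":1}]}}

```text
clock: 13.62
eef_pos: [531.6, -39.3, 97.5]
eef_rot: [-3.141, -0.0, 2.52]
wrist_force: [0.1, -0.5, -0.0]
finger_gap: 0.1
finger_force: 0.0
```

Emit:
{"op": "jog_arm", "data": {"commands": [{"dx":0,"dy":0,"dz":0.08,"ax":0,"ay":0,"az":0,"gripper":1},{"dx":0,"dy":0,"dz":0,"ax":0,"ay":0,"az":0,"gripper":1}]}}

```text
clock: 13.88
eef_pos: [531.6, -39.4, 94.3]
eef_rot: [-3.141, -0.0, 2.52]
wrist_force: [-0.4, 0.3, -0.3]
finger_gap: 0.6
finger_force: 0.0
```

Emit:
{"op": "jog_arm", "data": {"commands": [{"dx":0,"dy":0,"dz":0.08,"ax":0,"ay":0,"az":0,"gripper":1},{"dx":0,"dy":0,"dz":0,"ax":0,"ay":0,"az":0,"gripper":1}]}}

```text
clock: 14.12
eef_pos: [531.6, -39.3, 91.1]
eef_rot: [-3.141, -0.0, 2.52]
wrist_force: [-0.4, -0.2, 0.4]
finger_gap: 0.4
finger_force: 0.0
```

Emit:
{"op": "jog_arm", "data": {"commands": [{"dx":0,"dy":0,"dz":0.06,"ax":0,"ay":0,"az":0,"gripper":1},{"dx":0,"dy":0,"dz":0,"ax":0,"ay":0,"az":0,"gripper":1}]}}

```text
clock: 14.38
eef_pos: [531.7, -39.4, 88.8]
eef_rot: [-3.141, -0.0, 2.519]
wrist_force: [0.7, -0.4, -0.4]
finger_gap: 0.5
finger_force: 0.0
```

Emit:
{"op": "jog_arm", "data": {"commands": [{"dx":0,"dy":0,"dz":0.06,"ax":0,"ay":0,"az":0,"gripper":1},{"dx":0,"dy":0,"dz":0,"ax":0,"ay":0,"az":0,"gripper":1}]}}

```text
clock: 14.62
eef_pos: [531.6, -39.3, 86.3]
eef_rot: [-3.141, -0.0, 2.52]
wrist_force: [-0.5, 0.4, -0.5]
finger_gap: 0.9
finger_force: 0.0
```

Emit:
{"op": "jog_arm", "data": {"commands": [{"dx":0,"dy":0,"dz":0.06,"ax":0,"ay":0,"az":0,"gripper":1},{"dx":0,"dy":0,"dz":0,"ax":0,"ay":0,"az":0,"gripper":1}]}}

```text
clock: 14.88
eef_pos: [531.7, -39.3, 84.0]
eef_rot: [-3.141, -0.0, 2.52]
wrist_force: [-0.6, 0.3, 0.1]
finger_gap: 0.4
finger_force: 0.0
```

Emit:
{"op": "jog_arm", "data": {"commands": [{"dx":0,"dy":0,"dz":0.06,"ax":0,"ay":0,"az":0,"gripper":1},{"dx":0,"dy":0,"dz":0,"ax":0,"ay":0,"az":0,"gripper":1}]}}

```text
clock: 15.12
eef_pos: [531.8, -39.4, 81.8]
eef_rot: [3.141, 0.0, 2.52]
wrist_force: [-0.3, -0.4, 1.0]
finger_gap: 0.2
finger_force: 0.8
```

Emit:
{"op": "jog_arm", "data": {"commands": [{"dx":0,"dy":0,"dz":0.06,"ax":0,"ay":0,"az":0,"gripper":1},{"dx":0,"dy":0,"dz":0,"ax":0,"ay":0,"az":0,"gripper":1}]}}

```text
clock: 15.38
eef_pos: [532.1, -39.4, 81.6]
eef_rot: [3.141, 0.001, 2.52]
wrist_force: [-11.1, 0.6, 26.5]
finger_gap: 0.4
finger_force: 13.4
```

Emit:
{"op": "jog_arm", "data": {"commands": [{"dx":0,"dy":0,"dz":0.06,"ax":0,"ay":0,"az":0,"gripper":1},{"dx":0,"dy":0,"dz":0,"ax":0,"ay":0,"az":0,"gripper":1}]}}

```text
clock: 15.62
eef_pos: [532.2, -39.5, 81.4]
eef_rot: [3.141, 0.002, 2.52]
wrist_force: [-23.5, 2.4, 51.3]
finger_gap: 0.5
finger_force: 25.8
```

The fingers met a stiff surface at TCP z = 81.8, so the tips really are about 28 mm above the TCP, as the picture suggested. That puts the lid's top at about 110, which is home. Next I'll touch both sides lightly to check that it's level.

Emit:
{"op": "jog_arm", "data": {"commands": [{"dx":0,"dy":0,"dz":-0.3,"ax":0,"ay":0,"az":0,"gripper":1},{"dx":0,"dy":0.6,"dz":-0.1,"ax":0,"ay":0,"az":0,"gripper":1},{"dx":0,"dy":0.5,"dz":0,"ax":0,"ay":0,"az":0,"gripper":1},{"dx":0,"dy":0,"dz":0.1,"ax":0,"ay":0,"az":0,"gripper":1},{"dx":0,"dy":0,"dz":0.1,"ax":0,"ay":0,"az":0,"gripper":1},{"dx":0,"dy":0,"dz":0.1,"ax":0,"ay":0,"az":0,"gripper":1},{"dx":0,"dy":0,"dz":0,"ax":0,"ay":0,"az":0,"gripper":1}]}}

```text
clock: 16.5
eef_pos: [557.1, -4.1, 81.7]
eef_rot: [-3.142, -0.0, 2.519]
wrist_force: [-6.8, 0.3, 11.4]
finger_gap: 0.5
finger_force: 6.1
```

Emit:
{"op": "jog_arm", "data": {"commands": [{"dx":0,"dy":0,"dz":-0.3,"ax":0,"ay":0,"az":0,"gripper":1},{"dx":0,"dy":-1,"dz":-0.1,"ax":0,"ay":0,"az":0,"gripper":1},{"dx":0,"dy":-1,"dz":0,"ax":0,"ay":0,"az":0,"gripper":1},{"dx":0,"dy":-0.2,"dz":0.1,"ax":0,"ay":0,"az":0,"gripper":1},{"dx":0,"dy":0,"dz":0.1,"ax":0,"ay":0,"az":0,"gripper":1},{"dx":0,"dy":0,"dz":0.1,"ax":0,"ay":0,"az":0,"gripper":1},{"dx":0,"dy":0,"dz":0.1,"ax":0,"ay":0,"az":0,"gripper":1},{"dx":0,"dy":0,"dz":0,"ax":0,"ay":0,"az":0,"gripper":1}]}}

```text
clock: 17.5
eef_pos: [506.5, -74.5, 81.7]
eef_rot: [3.141, 0.0, 2.52]
wrist_force: [-5.6, 2.9, 11.8]
finger_gap: 0.0
finger_force: 6.5
```

The lid's top reads z = 81.7–81.8 at the middle and at y = ±45, so it's level and home. Now I'll go round behind the bar.

Emit:
{"op": "jog_arm", "data": {"commands": [{"dx":0,"dy":0,"dz":-1,"ax":0,"ay":0,"az":0,"gripper":1},{"dx":0,"dy":0,"dz":-1,"ax":0,"ay":0,"az":0,"gripper":1},{"dx":0,"dy":0,"dz":-1,"ax":0,"ay":0,"az":0,"gripper":1},{"dx":0,"dy":0,"dz":-1,"ax":0,"ay":0,"az":0,"gripper":1},{"dx":0,"dy":0,"dz":-0.7,"ax":0,"ay":0,"az":0,"gripper":1},{"dx":-1,"dy":0,"dz":0,"ax":0,"ay":0,"az":0,"gripper":1},{"dx":-1,"dy":0,"dz":0,"ax":0,"ay":0,"az":0,"gripper":1},{"dx":-1,"dy":0,"dz":0,"ax":0,"ay":0,"az":0,"gripper":1},{"dx":-0.5,"dy":0,"dz":0,"ax":0,"ay":0,"az":0,"gripper":1},{"dx":0,"dy":0,"dz":0,"ax":0,"ay":0,"az":0,"gripper":1}]}}

```text
clock: 18.75
eef_pos: [620.4, -156.6, 267.5]
eef_rot: [-3.141, -0.002, 2.52]
wrist_force: [0.5, 0.1, -0.1]
finger_gap: 0.3
finger_force: 0.0
```

```bash
python3 -c "
from h import *
go(130,0,262,2.519)"
```

```text
world [ 636.3 -115.4  262. ] shift [0.28 1.07 0.14] rot [-0.   -0.01  0.  ] F [ 0.5  0.1 -0.1] t 18.75 J [-0.3   0.47  1.09  0.    1.59 -1.25]
```

Emit:
{"op": "jog_arm", "data": {"commands": [{"dx":0,"dy":0.6,"dz":0.1,"ax":0,"ay":0,"az":0,"gripper":1},{"dx":0,"dy":0.47,"dz":0.09,"ax":0,"ay":0,"az":0,"gripper":1},{"dx":0.7,"dy":0,"dz":0,"ax":0,"ay":0,"az":0,"gripper":1},{"dx":0.6,"dy":0,"dz":0,"ax":0,"ay":0,"az":0,"gripper":1},{"dx":0.45,"dy":0,"dz":0.05,"ax":0,"ay":0,"az":0,"gripper":1},{"dx":0,"dy":0,"dz":0,"ax":0,"ay":0,"az":0,"gripper":1}]}}

```text
clock: 19.5
eef_pos: [587.8, -79.5, 259.9]
eef_rot: [3.141, 0.001, 2.521]
wrist_force: [-0.4, -0.1, -0.6]
finger_gap: 0.9
finger_force: 0.0
```

```bash
python3 -c "
from h import *
go(38,0,249,2.519)"
```

```text
world [561.6 -61.8 249. ] shift [ 0.79 -0.02  0.27] rot [0.   0.   0.01] F [-0.4 -0.1 -0.6] t 19.5 J [-0.2   0.35  1.26  0.    1.53 -1.15]
```

Emit:
{"op": "jog_arm", "data": {"commands": [{"dx":0.4,"dy":0,"dz":0.12,"ax":0,"ay":0,"az":0,"gripper":1},{"dx":0.4,"dy":0,"dz":0.14,"ax":0,"ay":0,"az":0,"gripper":1},{"dx":0.38,"dy":0,"dz":0.18,"ax":0,"ay":0,"az":0,"gripper":1},{"dx":0.38,"dy":0,"dz":0.2,"ax":0,"ay":0,"az":0,"gripper":1},{"dx":0,"dy":0,"dz":0,"ax":0,"ay":0,"az":0,"gripper":1}]}}

```text
clock: 20.12
eef_pos: [537.4, -44.2, 233.7]
eef_rot: [-3.141, -0.0, 2.52]
wrist_force: [0.2, -0.1, -0.0]
finger_gap: 0.3
finger_force: 0.0
```

```bash
python3 -c "
from h import *
go(-12.7,0,208.5,2.519)
b=snap('scene','s7')
im=cv2.resize(b['image'][85:275,205:375],None,fx=3,fy=3,interpolation=cv2.INTER_CUBIC)
cv2.imwrite('pics/c7.png',im[:,:,::-1])"
```

```text
world [520.4 -32.2 208.5] shift [ 0.52 -0.    0.63] rot [-0.   -0.    0.01] F [ 0.2 -0.1 -0. ] t 20.125 J [-0.15  0.24  1.47  0.    1.44 -1.1 ]
```

```bash
python3 -c "
from h import *
a=load('s0')['image'].astype(int);b=load('s7')['image'].astype(int);c=load('s6')['image'].astype(int)
for v in range(132,185,8): print(v,[a[v,u].tolist() for u in range(244,256,4)],[c[v,u].tolist() for u in range(244,256,4)],[b[v,u].tolist() for u in range(244,256,4)])
d=load('s7');p=np.load('p.npy')
for th in (1.52,1.2,1.0): print(th,[np.round(proj(d,model(p)((89-r*np.cos(th),0,120+r*np.sin(th))))) for r in (0,199)])
"
```

```text
132 [[137, 124, 99], [107, 94, 81], [145, 87, 52]] [[156, 141, 115], [122, 107, 92], [164, 101, 60]] [[100, 90, 73], [79, 70, 61], [95, 59, 35]]
140 [[142, 86, 50], [123, 107, 94], [148, 90, 53]] [[163, 100, 59], [140, 121, 107], [170, 104, 63]] [[93, 57, 31], [99, 59, 34], [100, 62, 37]]
148 [[143, 86, 52], [129, 82, 53], [116, 80, 56]] [[164, 102, 61], [145, 94, 60], [135, 93, 68]] [[151, 90, 52], [108, 66, 37], [92, 56, 32]]
156 [[130, 79, 48], [143, 87, 51], [111, 89, 71]] [[147, 89, 54], [163, 99, 58], [127, 103, 84]] [[139, 85, 52], [153, 93, 55], [90, 52, 26]]
164 [[147, 91, 54], [151, 92, 55], [104, 90, 78]] [[167, 102, 61], [172, 105, 63], [119, 104, 90]] [[159, 97, 58], [160, 98, 57], [141, 86, 51]]
172 [[90, 54, 31], [146, 88, 52], [102, 89, 77]] [[103, 61, 36], [169, 104, 62], [117, 102, 90]] [[155, 95, 56], [165, 102, 61], [156, 93, 54]]
180 [[190, 154, 101], [141, 108, 71], [96, 83, 73]] [[217, 176, 116], [160, 124, 81], [111, 99, 86]] [[204, 165, 109], [205, 168, 111], [204, 169, 111]]
1.52 [array([254., 196.]), array([248., 139.])]
1.2 [array([254., 196.]), array([280., 139.])]
1.0 [array([254., 196.]), array([298., 142.])]
```

The steel pixels at column 252, rows 164–180 have turned to wood colour, so the bar is swinging. I'll follow the arc down.

Emit:
{"op": "jog_arm", "data": {"commands": [{"dx":0.26,"dy":0,"dz":0.31,"ax":0,"ay":0,"az":0,"gripper":1},{"dx":0.26,"dy":0,"dz":0.32,"ax":0,"ay":0,"az":0,"gripper":1},{"dx":0.21,"dy":0,"dz":0.34,"ax":0,"ay":0,"az":0,"gripper":1},{"dx":0.21,"dy":0,"dz":0.34,"ax":0,"ay":0,"az":0,"gripper":1},{"dx":0.13,"dy":0,"dz":0.36,"ax":0,"ay":0,"az":0,"gripper":1},{"dx":0.13,"dy":0,"dz":0.36,"ax":0,"ay":0,"az":0,"gripper":1},{"dx":0.12,"dy":0,"dz":0.35,"ax":0,"ay":0,"az":0,"gripper":1},{"dx":0.12,"dy":0,"dz":0.35,"ax":0,"ay":0,"az":0,"gripper":1},{"dx":0,"dy":0,"dz":0,"ax":0,"ay":0,"az":0,"gripper":1}]}}

```text
clock: 21.3
eef_pos: [489.7, -11.0, 123.5]
eef_rot: [-3.141, -0.002, 2.52]
wrist_force: [-0.2, -0.1, 0.2]
finger_gap: 0.5
finger_force: 0.0
```

Emit:
{"op": "jog_arm", "data": {"commands": [{"dx":0.04,"dy":0,"dz":0.2,"ax":0,"ay":0,"az":0,"gripper":1},{"dx":0.04,"dy":0,"dz":0.2,"ax":0,"ay":0,"az":0,"gripper":1},{"dx":0,"dy":0,"dz":0.15,"ax":0,"ay":0,"az":0,"gripper":1},{"dx":0,"dy":0,"dz":0,"ax":0,"ay":0,"az":0,"gripper":1}]}}

```text
clock: 21.8
eef_pos: [487.6, -9.3, 102.1]
eef_rot: [-3.141, -0.001, 2.52]
wrist_force: [-0.4, 0.3, 0.4]
finger_gap: 0.4
finger_force: 0.0
```

Emit:
{"op": "jog_arm", "data": {"commands": [{"dx":0,"dy":0,"dz":0.08,"ax":0,"ay":0,"az":0,"gripper":1},{"dx":0,"dy":0,"dz":0.06,"ax":0,"ay":0,"az":0,"gripper":1},{"dx":0,"dy":0,"dz":0,"ax":0,"ay":0,"az":0,"gripper":1}]}}

```text
clock: 22.18
eef_pos: [487.8, -9.3, 96.8]
eef_rot: [-3.141, -0.0, 2.52]
wrist_force: [0.3, -0.0, 0.0]
finger_gap: 0.7
finger_force: 0.0
```

Emit:
{"op": "jog_arm", "data": {"commands": [{"dx":0,"dy":0,"dz":0.06,"ax":0,"ay":0,"az":0,"gripper":1},{"dx":0,"dy":0,"dz":0.03,"ax":0,"ay":0,"az":0,"gripper":1},{"dx":0,"dy":0,"dz":0,"ax":0,"ay":0,"az":0,"gripper":1}]}}

```text
clock: 22.55
eef_pos: [488.0, -9.4, 94.1]
eef_rot: [3.141, 0.001, 2.52]
wrist_force: [-3.8, 0.8, 9.9]
finger_gap: 0.4
finger_force: 5.2
```

Emit:
{"op": "jog_arm", "data": {"commands": [{"dx":0,"dy":0,"dz":0.03,"ax":0,"ay":0,"az":0,"gripper":1},{"dx":0,"dy":0,"dz":0,"ax":0,"ay":0,"az":0,"gripper":1}]}}

```text
clock: 22.8
eef_pos: [488.1, -9.4, 93.9]
eef_rot: [3.141, 0.001, 2.52]
wrist_force: [-9.6, 0.8, 22.0]
finger_gap: 0.2
finger_force: 11.4
```

The bar stopped at TCP z = 94.1, which is 12.3 mm above the lid reading. Fully closed would be 12.5 mm, and it was pressed to 22 N. I'll back off and look.

Emit:
{"op": "jog_arm", "data": {"commands": [{"dx":0,"dy":0,"dz":-0.5,"ax":0,"ay":0,"az":0,"gripper":1},{"dx":0,"dy":0,"dz":-1,"ax":0,"ay":0,"az":0,"gripper":1},{"dx":0,"dy":0,"dz":-1,"ax":0,"ay":0,"az":0,"gripper":1},{"dx":0,"dy":0,"dz":-1,"ax":0,"ay":0,"az":0,"gripper":1},{"dx":0,"dy":-1,"dz":-0.5,"ax":0,"ay":0,"az":0,"gripper":1},{"dx":0,"dy":-1,"dz":0,"ax":0,"ay":0,"az":0,"gripper":1},{"dx":0,"dy":-1,"dz":0,"ax":0,"ay":0,"az":0,"gripper":1},{"dx":0,"dy":-1,"dz":0,"ax":0,"ay":0,"az":0,"gripper":1},{"dx":0,"dy":-1,"dz":0,"ax":0,"ay":0,"az":0,"gripper":1},{"dx":0,"dy":0,"dz":0,"ax":0,"ay":0,"az":0,"gripper":1}]}}

```text
clock: 24.05
eef_pos: [370.3, -173.2, 252.2]
eef_rot: [-3.141, 0.0, 2.517]
wrist_force: [0.2, 0.3, 0.5]
finger_gap: 0.7
finger_force: 0.0
```

```bash
python3 -c "
from h import *
a=snap('top','t8');b=snap('scene','s8');p=np.load('p.npy');p[3:6]=[0,0,0];p=np.append(p,110)
B=cv2.resize(b['image'][140:260,230:350],(400,400),interpolation=cv2.INTER_CUBIC)
cv2.imwrite('pics/c8.png',np.vstack([np.hstack([B,cv2.resize(overlay(b,p,(230,140,350,260),4),(400,400))]),cv2.resize(a['image'][100:270,180:500],(800,200*2))[:200*2]])[:600,:,::-1] if 0 else np.hstack([B,cv2.resize(a['image'][105:265,255:415],(400,400),interpolation=cv2.INTER_CUBIC)])[:,:,::-1])
s0=load('s0')['image'].astype(int)
D=np.abs(s0-b['image']).max(2)
for n,c0 in (('bowl',(433,345)),('blank',(465,293)),('wax',(235,118)),('gouge',(270,330)),('mallet',(170,230)),('knob',(276,174)),('knob',(309,170))): print(n,D[c0[1]-12:c0[1]+12,c0[0]-12:c0[0]+12].mean())
"
```

```text
bowl 3.6336805555555554
blank 5.477430555555555
wax 5.236111111111111
gouge 13.130208333333334
mallet 11.20138888888889
knob 20.963541666666668
knob 17.85590277777778
```

View pics/c8.png

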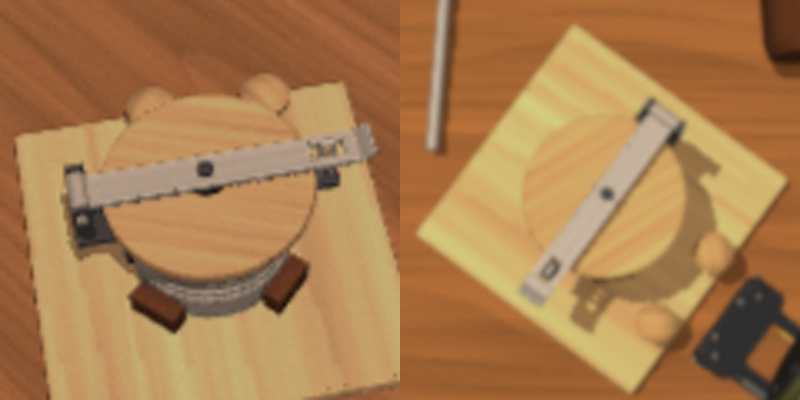

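The picture shows the lid seated and level. The bar lies flat across it, with the staple standing through the slot at (325,150) in the scene crop and (550,268) in the top crop. The knobs and the other things look to be where they were.

```bash
python3 -c "
from cell import job
print(job.sign_off())"
```

```text
the job is handed in; nothing more can be done
None
```

The drum is closed and the job handed in at about 24 s: the lid is home and level, the bar is pressed right down with its slot over the staple, and nothing else appears to have moved.

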